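# Hang the instrument caddy on the free branch of the drying tree

### The job

Turn the three-branched drying tree until its free branch points straight out along the pointer rib of the base and let go of it. Then take the little metal caddy by its eye plate, slide the eye onto that branch until it meets the sprung stop, wherever along the branch the stop is clamped, and press it gently but definitely against the spring for a good second (about 8 N), never ramming it. Let go and leave the caddy hanging on the branch, with the branch still over the pointer and the jar, timer and brush left alone.

Things in the scene. Friction and masses are not known exactly. Their poses are not given: they have to be found in the camera images.
- rack_base: fixed steel base of the drying tree: disc 144 mm across, 10 mm high, with a tongue carrying a narrow dark rib, the pointer, that runs out along its -x axis to 120 mm from the centre (12 mm high). Origin: on the table at the centre, on the tree's upright turning axis. z up; -x points roughly to the robot
- front_mark (a point): point on the pointer rib of the base, 110 mm from the turning axis along the base's -x, 12 mm above the table: the free branch's tip must stand straight above it
- post_top (a point): top of the tree's ball-topped post, on the turning axis, 182 mm above the table. Post 20 mm across, boss 32 mm across at branch height. Three level branches, 120 degrees apart, two bearing a fixed caddy like the loose one, 80 mm from the axis, 75 to 175 mm above the table. Turns without end either way by pushing a branch, stays where left; about 2.5 N turns it at 90 mm from the axis
- free_tip (a point): outer end of the free branch (the one without a caddy), on the branch's axis, 155 mm above the table and 110 mm from the turning axis. The branch is a level round bar 8 mm thick with a ball of 10 mm at its end. x axis: from the tip inwards along the branch to the post; z up
- stop: the sprung stop on the free branch: dark collar 20 mm across, coil spring, and on its outer side a grey washer 26 mm across that meets the eye plate. Clamped at another place each time (does not slip): the washer's outer face is 45 to 67 mm in from the tip, not measured. The origin, on the turning axis at branch height, does not tell it
- stop_root (a point): root of the free branch at the post's boss, 20 mm from the turning axis, at branch height. On how the stop behaves: its washer yields 9 mm towards the post on a well damped spring, 2.5 N for each mm, starting from zero, and is solid after that
- caddy: loose bare metal caddy, 0.08 to 0.17 kg: open two-part box 36 (x) by 46 (y) by 36 mm high; from its middle rises an eye plate 4 mm thick (normal along x), 44 mm wide over two edge flanges (each 12 mm along x, 52 to 100 mm high), top at 100 mm. Grip from above across the flanges (along y, 44 mm), above the eye. Origin: centre of its foot, z up; front and back alike
- caddy_eye (a point): centre of the caddy's eye, a hole of 18 mm through the plate along the caddy's x, 75 mm above its foot, on the middle of the caddy. Hung, it rests 5 mm below the branch axis
- swab_jar: bystander: white lidded jar, 68 mm across, 75 mm high; origin at the centre of its foot. To be left alone
- timer: bystander: square white kitchen timer, 52 x 68 x 66 mm; origin at the centre of its foot. To be left alone
- nail_brush: bystander: nail brush 30 x 86 x 22 mm; origin at the centre of its underside. To be left alone
There are look-alikes about, which are no part of the job. Leave any green, red or yellow look-alike of the caddy alone.

How it is judged:
On the way, in this order (a step that is already met when the one before it is completed fails the run):
1. the free branch's tip stands over the pointer rib, within 12 mm sideways, and the tree has been let go (horizontal distance between free_tip and front_mark below 0.012 m and contact force between each of the arm, the fingers and rack_base below 0.3 N), for 0.3 s.
2. the caddy, its eye on the free branch, presses on the sprung stop with 4 to 13 N for half a second (contact force between caddy and stop between 4 and 13 N and x of caddy_eye in the frame of free_tip above 0.02 m and horizontal distance between free_tip and front_mark below 0.016 m), for 0.5 s.
At the end, for the whole second after the job is handed in: the caddy hangs at rest and let go on the free branch, its eye 20 to 80 mm in from the tip, within 9 mm sideways and from 12 mm below to 3 mm above the branch's axis, upright within 17 degrees; the free branch's tip is within 16 mm of straight over the pointer mark (x of caddy_eye in the frame of free_tip between 0.02 and 0.08 m and y of caddy_eye in the frame of free_tip between -0.009 and 0.009 m and z of caddy_eye in the frame of free_tip between -0.012 and 0.003 m and angle between caddy's own z axis and vertical below 0.3 rad and linear speed of caddy below 0.03 m/s and horizontal distance between free_tip and front_mark below 0.016 m); the robot touches nothing.
It fails at once if the caddy is rammed against the stop (over 20 N) (contact force between caddy and stop above 20 N).
It fails at once if the robot pushes on the drying tree with more than 25 N (contact force between any of the arm, the fingers and rack_base above 25 N).
It fails at once if a bystander is moved by more than 20 mm (distance of any of swab_jar, timer, nail_brush from where it was at the start of the episode above 0.02 m).
It also fails if it takes over 69 s, if anything falls off the work surface, if the arm or the gripper's body presses on something with over 40 N, if the wrist force passes 120 N, or if a joint passes its speed limit or range.

### The arm

A 7-joint arm with a two-finger parallel gripper is mounted at the origin on a cart in front of the work surface, level with it; the furniture and walls round the work are solid. World frame = base frame: x ahead of the robot, y to its left, z up, the work surface at z = 0. Lengths are in m, angles in rad, forces in N, time in s.
With the tool pointing down it reaches from about 0.425 to 0.95 m from the base axis. Payload 16.7 kg.
Tool frame: the origin (TCP) lies between the finger pads; the fingertips stand 19 mm ahead of it and the grasp point (between the pads) is the TCP; z points along the fingers, y is the line along which they close (so a half turn about z gives the same grasp; the last joint's range is limited). The gripper opens to 94 mm and grips with 3 to 60 N. Pads are 16 mm wide; open, the fingers measure 119 mm over their backs; the gripper's body (75 mm by 177 mm) begins 78 mm behind the grasp point.
Start: joints at [-1.315, 0.426, 0.074, 1.606, -0.034, 1.111, -0.067], TCP at [0.266, 0.62, 0.224] pointing down, gripper open.
Joint ranges: [-2.85, 2.85], [-0.5, 2.14], [-1.23, 1.37], [0.21, 2.46], [-1.02, 4.16], [0.16, 2.05], [-2.73, 2.73]. Speed limits (rad/s): [1.89, 1.89, 2.39, 2.39, 3.01, 3.01, 3.01].

### API

Orientations are given as [roll, pitch, yaw] about the fixed x, y, z axes, in that order (R = Rz(yaw) Ry(pitch) Rx(roll)).
In Python, from plant import ctrl, capture, camera_params, order, spotter gives the robot as it stands. The module is installed in compiled form; this text tells all that it offers.
- The arm moves only by the tool move_arm, never from a script. Its argument "moves" is a list of rows, each a list of 4 numbers: the shift along the tool's x, y, z in cm, then the turn about the tool's z in degrees. A call has 1 to 10 rows; each row shifts and turns the commanded pose from where the row before left it, along the tool's axes as they then stand; what a row does not reach is not made up. A row lasts 1/8 s, in which the tool goes at most 62.5 mm and 10.7 degrees, less where a joint would pass 70% of its speed; a pose out of reach is approached as far as the arm can. A call is refused whole if a number of a shift passes 6.25 or a number of a turn 10.7, either way. A call with a gripper value outside its range is refused whole. "jaw" is the finger opening in cm, from 0 to 9.4, set as the call begins (left out, the last holds). The fingers move at their own pace and stop on an object; the grip force is fixed at half the most. Time passes only in rows, so rows that do not move let the fingers close. It gives the time, the measured TCP pose, the force, the opening and the grip force at its end, in the units of the state.
- ctrl.read_state(): the state, without advancing time (a new reading comes with each control period).
- capture(name): name is "scene" or "top"; returns the picture (384x512x3 uint8, blue, green, red); there is no depth.
- camera_params(name): a dict with "fx", "fy", "cx", "cy" (pixels), "world_to_cam" (4x4, takes a point from world to camera coordinates). Camera axes: x right, y up, looking along -z (the intrinsics and any distortion apply to the point x, -y, -z); pixel columns grow to the right and rows downward; lengths in m; the calibration is good to about 2 mm. A picture is of the moment at which its call begins. camera_params takes no time and is no camera call.
- order.job_done(): hands the job in; it is judged then, once.
Trained networks look in the newest picture that a camera, given by its name, has taken for a name from the list of things; names that differ only in an ending like _2 or _b are one class to them, and where a whole thing is asked for, a point or a joint stands for the part that bears it (a point fixed in the world has none). Each returns a list of dicts, best first, with "confidence" (0 to 1); they miss things now and then, are a little off and sometimes report something else, mostly with a low value. They report only what shows in the picture. A call takes as long as a camera call. They do not tell look-alikes from the thing itself.
- spotter.boxes_of(camera, name): "uv" ([column, row] in pixels, amid what is visible of it).
The state is a dict: "clock": time; "joints": joint angles; "qvel": joint speeds; "joint_torque": joint torques, N m; "position": TCP position; "tcp_rot": TCP orientation; "contact_force": force on the tool from outside, world axes, zero at the start; "torque": the same for the moment, N m; "width": finger opening in m; "gripper_force": force on a finger pad.
Only numpy, scipy, OpenCV 4.12 (cv2) and the standard library are available. Lean on these libraries where they do the work, as an engineer would, in place of code of your own. Each camera call takes 0.05 s, during which the arm holds its last target. There are 200 camera calls.

## Working session

There is one attempt and no reset: what is moved stays moved. The work goes in short steps, Python scripts to look and compute and a tool call to move; the robot and the scene stay as the last step left them, time stands still between calls to the robot, and variables do not carry over. Pictures are saved under pics/ and viewed, at most 10 in all, crops included, and the job is handed in when it is done.

Besides the shell and the picture viewer there is one more tool, called after "Request:" as a command line: name --pt "numbers of a row" for each row, then --argument value for the rest. move_arm: Moves the arm, as the interface text tells. Its arguments: {"type":"object","properties":{"moves":{"type":"array"},"jaw":{"type":"number"}},"required":["moves"]}

```bash
mkdir -p pics; cat > h.py <<'E'
import numpy as np, cv2
from plant import ctrl, capture, camera_params, order, spotter
def proj(n,P):
    c=camera_params(n);p=np.array(c["world_to_cam"])@np.append(P,1)
    return c["cx"]+c["fx"]*p[0]/-p[2], c["cy"]+c["fy"]*-p[1]/-p[2]
def ray(n,uv):
    c=camera_params(n);T=np.linalg.inv(np.array(c["world_to_cam"]))
    d=T[:3,:3]@np.array([(uv[0]-c["cx"])/c["fx"],-(uv[1]-c["cy"])/c["fy"],-1.]);return T[:3,3],d/np.linalg.norm(d)
def atz(n,uv,z):
    o,d=ray(n,uv);return o+d*(z-o[2])/d[2]
def tri(a,ua,b,ub):
    o1,d1=ray(a,ua);o2,d2=ray(b,ub)
    s=np.linalg.lstsq(np.c_[d1,-d2],o2-o1,rcond=None)[0]
    p,q=o1+d1*s[0],o2+d2*s[1];return (p+q)/2,np.linalg.norm(p-q)
E
python3 - <<'E'
from h import *
np.set_printoptions(precision=3,suppress=True)
for n in("scene","top"):
    im=capture(n);cv2.imwrite(f"pics/{n}0.png",cv2.resize(im,(800,600),interpolation=cv2.INTER_CUBIC))
    c=camera_params(n);print({k:v for k,v in c.items() if k!="world_to_cam"});print(np.linalg.inv(np.array(c["world_to_cam"])))
    for t in "rack_base front_mark post_top free_tip stop stop_root caddy caddy_eye swab_jar timer nail_brush".split():
        print(n,t,[(np.round(r["uv"],1).tolist(),round(r["confidence"],2)) for r in spotter.boxes_of(n,t)])
s=ctrl.read_state();print(s["clock"],s["position"],s["tcp_rot"],s["contact_force"])
E
```

```text
{'fx': 350.83193724245183, 'fy': 350.83193724245183, 'cx': 259.7632066047835, 'cy': 191.41178595154804}
[[ 0.704  0.522 -0.481  0.067]
 [-0.71   0.518 -0.477 -0.518]
 [-0.     0.678  0.735  0.814]
 [ 0.     0.     0.     1.   ]]
scene rack_base [([299.9, 213.1], 0.94)]
scene front_mark [([299.2, 214.3], 0.92), ([393.3, 258.0], 0.19)]
scene post_top [([298.5, 202.0], 0.91)]
scene free_tip [([298.7, 198.3], 0.8)]
scene stop [([289.3, 174.6], 0.62)]
scene stop_root [([301.2, 201.2], 0.55)]
scene caddy [([312.2, 275.6], 0.94), ([296.4, 204.7], 0.72), ([347.1, 315.0], 0.7), ([354.0, 275.3], 0.65), ([353.7, 245.4], 0.59), ([261.8, 284.5], 0.53)]
scene caddy_eye [([345.1, 315.6], 0.8), ([353.6, 275.0], 0.77), ([353.0, 243.0], 0.64), ([316.2, 275.8], 0.58), ([267.1, 281.2], 0.53)]
scene swab_jar [([176.3, 171.8], 0.65)]
scene timer [([393.5, 258.9], 0.6), ([300.8, 211.9], 0.25)]
scene nail_brush [([265.4, 282.3], 0.56)]
{'fx': 403.4222352481937, 'fy': 403.4222352481937, 'cx': 255.79013962142164, 'cy': 190.6718439398057}
[[-0.15   0.967 -0.205  0.288]
 [-0.989 -0.147  0.028 -0.081]
 [-0.003  0.207  0.978  1.302]
 [ 0.     0.     0.     1.   ]]
top rack_base [([268.5, 181.0], 0.83)]
top front_mark [([265.9, 179.1], 0.96)]
top post_top [([269.3, 168.4], 0.94)]
top free_tip [([266.9, 169.8], 0.76)]
top stop [([267.4, 168.3], 0.58), ([249.0, 170.1], 0.54)]
top stop_root [([269.3, 171.0], 0.75), ([296.2, 237.1], 0.34)]
top caddy [([351.0, 211.9], 0.78), ([331.5, 182.8], 0.66), ([316.9, 160.2], 0.6), ([315.4, 206.8], 0.47)]
top caddy_eye [([313.9, 162.9], 0.78), ([355.4, 212.5], 0.77), ([336.4, 183.8], 0.55), ([316.6, 206.6], 0.55)]
top swab_jar []
top timer [([343.7, 146.8], 0.74)]
top nail_brush [([296.8, 239.5], 0.61)]
1.2 [0.266 0.62  0.224] [-3.142 -0.     2.737] [-0.443 -0.657 -0.852]
```

View images.

View pics/scene0.png

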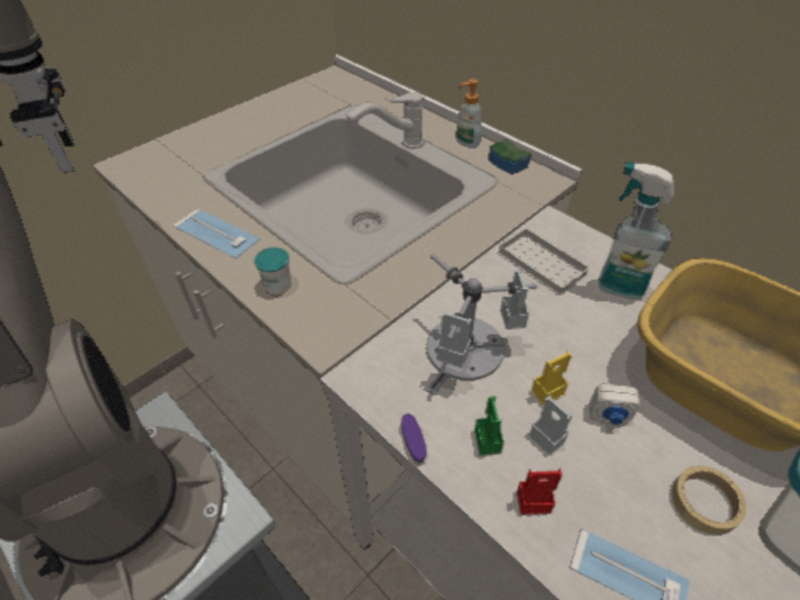

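View pics/top0.png

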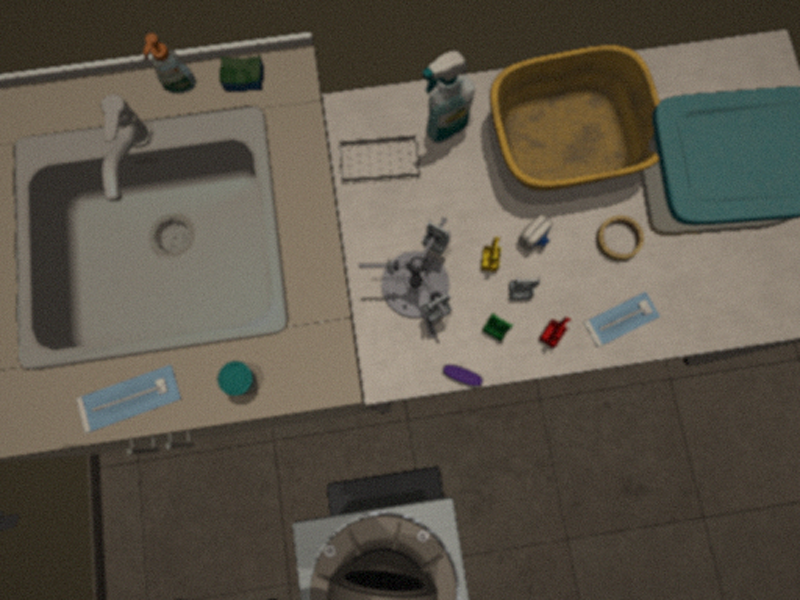

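```bash
python3 - <<'E'
from h import *
a=cv2.imread("pics/scene0.png")
A=cv2.resize(capture("scene")[150:300,260:420],None,fx=5,fy=5*0.8,interpolation=cv2.INTER_CUBIC) if 0 else cv2.resize(capture("scene")[150:300,250:410],(800,600) if 0 else (640,600),interpolation=cv2.INTER_CUBIC)
B=cv2.resize(capture("top")[120:240,220:380],(800,600),interpolation=cv2.INTER_CUBIC)
cv2.imwrite("pics/cs.png",A);cv2.imwrite("pics/ct.png",B)
E
```

```text
(no output)
```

View pics/cs.png

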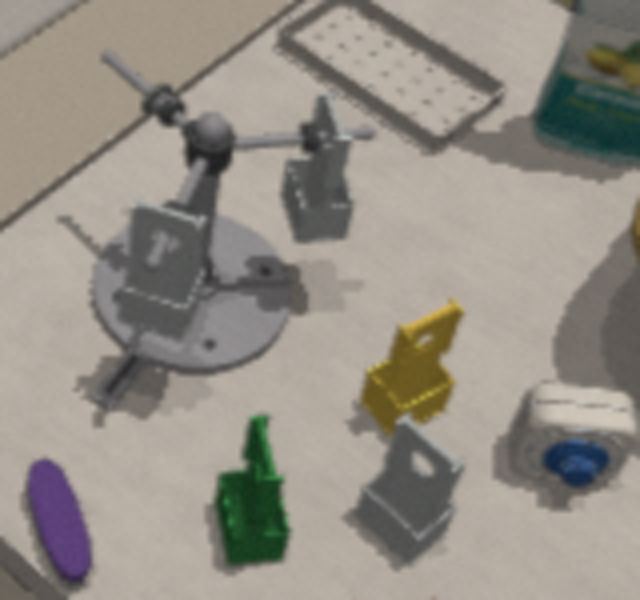

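View pics/ct.png

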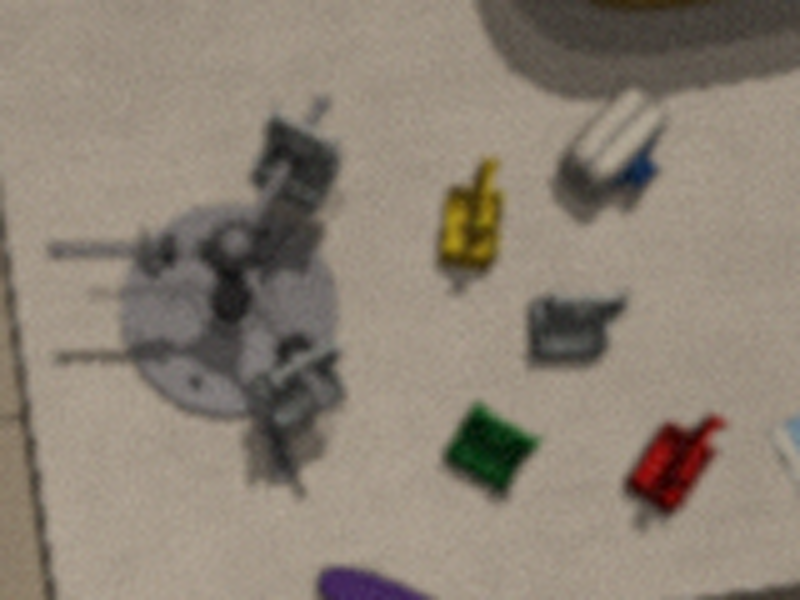

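```bash
python3 - <<'E'
from h import *
np.set_printoptions(precision=4,suppress=True)
S=lambda x,y:(x/4+250-.4,y/4+150-.4); T=lambda x,y:(x/5+220-.4,y/5+120-.4)
for n,a,b in [("post",(211,130),(235,241)),("tip",(105,55),(50,250)),("washer out",(150,98),(137,252)),("stopmid",(165,102),(157,250)),("ptr end",(100,404),(300,493)),("eye",(424,463),None),("flangeR",(460,460),(625,298)),("fixed front tip",None,None)]:
    if a and b: print(n,*tri("scene",S(*a),"top",T(*b)))
print("ptr",atz("scene",S(100,404),.012),atz("top",T(300,493),.012))
print("disc c top",atz("top",T(230,310),.01), "scene",atz("scene",S(192,290),.01))
print("post",atz("scene",S(211,130),.173),atz("top",T(235,241),.173))
print("tip",atz("scene",S(105,55),.155),atz("top",T(50,250),.155))
print("eye",atz("scene",S(424,463),.075))
for p in [(362,490),(452,515)]: print("boxtop",atz("scene",S(*p),.036))
print("boxbot",atz("scene",S(408,562),.0))
for p in [(402,425),(460,460)]: print("plate top",atz("scene",S(*p),.1))
for p in [(530,295),(605,365),(533,367)]: print("T boxtop",atz("top",T(*p),.036))
for p in [(560,298),(625,298)]: print("T platetop",atz("top",T(*p),.1))
for p in[(40,460),(75,578)]: print("brush",atz("scene",S(*p),.02))
print("timer",atz("scene",(394,259),.03),"jar",atz("scene",(174,174),.04))
E
```

```text
post [ 0.5871 -0.1549  0.171 ] 0.0003569660122794249
tip [ 0.6025 -0.048   0.1562] 0.0015563339364570662
washer out [ 0.5933 -0.0981  0.1559] 0.0007827402313564894
stopmid [ 0.5923 -0.1105  0.1612] 0.002998476078105829
ptr end [ 0.4579 -0.1814  0.0235] 0.00604385106933988
flangeR [ 0.5344 -0.3897  0.1077] 0.004781876909284244
ptr [ 0.4662 -0.1781  0.012 ] [ 0.4569 -0.1805  0.012 ]
disc c top [ 0.5837 -0.1547  0.01  ] scene [ 0.5845 -0.1582  0.01  ]
post [ 0.5857 -0.1561  0.173 ] [ 0.5865 -0.1547  0.173 ]
tip [ 0.6042 -0.0475  0.155 ] [ 0.6022 -0.0475  0.155 ]
eye [ 0.5412 -0.3711  0.075 ]
boxtop [ 0.523 -0.347  0.036]
boxtop [ 0.5478 -0.3964  0.036 ]
boxbot [ 0.523  -0.3896  0.    ]
plate top [ 0.5375 -0.3522  0.1   ]
plate top [ 0.5415 -0.3898  0.1   ]
T boxtop [ 0.5585 -0.3461  0.036 ]
T boxtop [ 0.506 -0.385  0.036]
T boxtop [ 0.5116 -0.3392  0.036 ]
T platetop [ 0.5402 -0.3505  0.1   ]
T platetop [ 0.5342 -0.3898  0.1   ]
brush [ 0.4039 -0.1831  0.02  ]
brush [ 0.361  -0.2556  0.02  ]
timer [ 0.6555 -0.4219  0.03  ] jar [0.4365 0.2283 0.04  ]
```

```bash
cat >> h.py <<'E'
def seg(im,n,a,b,w0,s,col):
    p=[tuple(int(round((v-w)*s+s/2)) for v,w in zip(proj(n,q),w0)) for q in(a,b)]
    cv2.line(im,p[0],p[1],col,1,cv2.LINE_AA)
def frame(c,th):
    d=np.array([np.cos(th),np.sin(th),0]);e=np.array([-d[1],d[0],0])
    return lambda x,y,z:np.array([c[0],c[1],0])+d*x+e*y+np.array([0,0,z])
def caddy(im,n,c,th,w0,s,z0=0):
    f=frame(c,th);G=lambda a,b,col=(0,255,255):seg(im,n,f(a[0],a[1],a[2]+z0),f(b[0],b[1],b[2]+z0),w0,s,col)
    for z in(0,.036):
        q=[(.018,.023,z),(.018,-.023,z),(-.018,-.023,z),(-.018,.023,z)]
        for i in range(4): G(q[i],q[i-1])
    for k in q: G((k[0],k[1],0),k)
    for y in(-.022,.022):
        G((-.006,y,.1),(.006,y,.1));G((0,y,.052),(0,y,.1))
    G((0,-.022,.1),(0,.022,.1))
    t=np.linspace(0,2*np.pi,13)
    for i in range(12):G((0,.009*np.cos(t[i]),.075+.009*np.sin(t[i])),(0,.009*np.cos(t[i+1]),.075+.009*np.sin(t[i+1])),(255,0,255))
def rack(im,n,c,thp,thf,w0,s):
    f=frame(c,thp);seg(im,n,f(0,0,.012),f(.12,0,.012),w0,s,(0,0,255));seg(im,n,f(0,0,.01),f(0,0,.182),w0,s,(255,0,0))
    t=np.linspace(0,2*np.pi,25)
    for i in range(24):seg(im,n,f(.072*np.cos(t[i]),.072*np.sin(t[i]),.01),f(.072*np.cos(t[i+1]),.072*np.sin(t[i+1]),.01),w0,s,(255,255,0))
    for k in range(3):
        g=frame(c,thf+k*2*np.pi/3);seg(im,n,g(0,0,.155),g(.11,0,.155),w0,s,(0,255,0) if k==0 else (0,128,255))
def overlay(out,C,cth,R,thp,thf,wS=(265,155,110,120),wT=(225,130,130,95),z0=0):
    o=[]
    for n,w in(("scene",wS),("top",wT)):
        im=capture(n);im=im[w[1]:w[1]+w[3],w[0]:w[0]+w[2]];s=min(400/w[2],5);s=400/w[2]
        im=cv2.resize(im,None,fx=s,fy=s,interpolation=cv2.INTER_CUBIC)
        rack(im,n,R,thp,thf,w,s)
        if C is not None: caddy(im,n,C,cth,w,s,z0)
        o.append(im)
    h=max(i.shape[0] for i in o);o=[cv2.copyMakeBorder(i,0,h-i.shape[0],0,0,cv2.BORDER_CONSTANT) for i in o]
    cv2.imwrite(out,np.hstack(o)[:600])
E
python3 - <<'E'
from h import *
S=lambda x,y:(x/4+250-.4,y/4+150-.4); T=lambda x,y:(x/5+220-.4,y/5+120-.4)
for p in[(136,352),(118,378),(102,402)]:print(atz("scene",S(*p),.012)[:2])
for p in[(275,420),(288,460),(299,492)]:print(atz("top",T(*p),.012)[:2])
print("yellow",atz("top",T(485,170),.1),atz("top",T(470,270),.0))
overlay("pics/ov1.png",(.538,-.371),np.radians(-6),(.586,-.155),np.radians(191.5),np.radians(81))
E
```

```text
[ 0.51474788 -0.16681256]
[ 0.49012031 -0.17254214]
[ 0.46832575 -0.17797459]
[ 0.50644586 -0.17214988]
[ 0.4792746  -0.17628101]
[ 0.45764215 -0.17994324]
yellow [ 0.62749097 -0.31984691  0.1       ] [ 5.89030050e-01 -3.17326692e-01 -2.22044605e-16]
```

View pics/ov1.png

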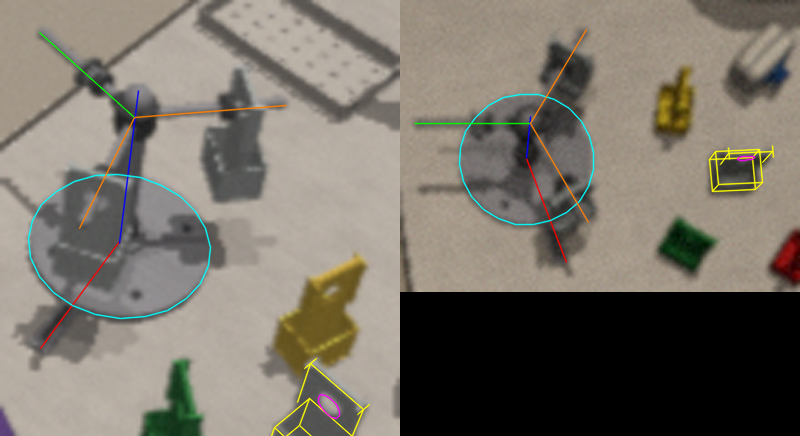

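Request:
move_arm --pt "-3.6 -3.1 -0.5 0" --pt "-3.6 -3.1 -0.5 0" --pt "-3.6 -3.1 -0.5 0" --pt "-3.6 -3.1 -0.5 0" --pt "-3.6 -3.1 -0.5 0" --pt "-3.6 -3.1 0 0" --pt "-3.6 -3.1 0 0" --pt "-3.6 -3.1 0 0" --pt "-3.6 -3.1 0 0" --pt "-3.6 -3.1 0 0" --jaw 3

```text
clock: 2.65
position: [0.4752, 0.1922, 0.2497]
tcp_rot: [3.141, 0.0, 2.737]
contact_force: [1.3, 0.8, -0.1]
width: 0.0302
gripper_force: 0.0
```

Request:
move_arm --pt "-3.6 -3.1 0 0" --pt "-3.6 -3.1 0 0" --pt "-3.6 -3.1 0 0" --pt "0 0 0 10" --pt "0 0 0 10" --pt "0 0 0 10" --pt "0 0 0 10" --pt "0 0 0 10" --pt "0 0 0 10" --pt "0 0 0 10"

```text
clock: 3.9
position: [0.5373, 0.0657, 0.2496]
tcp_rot: [3.141, -0.0, 1.509]
contact_force: [0.6, -0.8, -0.4]
width: 0.0302
gripper_force: 0.0
```

```bash
cat >> h.py <<'E'
def go(x,y,z,yawdeg):
    s=ctrl.read_state();r=s["tcp_rot"];p=np.array(s["position"]);w=r[2]
    d=np.array([x,y,z])-p
    print("t",round(s["clock"],2),"pos",np.round(p,4),"rpy",np.round(np.degrees(r),2),"F",np.round(s["contact_force"],2),"w",round(s["width"],4),"q",np.round(s["joints"],2))
    t=(w*180/np.pi-yawdeg+180)%360-180
    print("tool dx,dy,dz cm",np.round([100*(d[0]*np.cos(w)+d[1]*np.sin(w)),100*(d[0]*np.sin(w)-d[1]*np.cos(w)),-100*d[2]],2),"turn",round(t,1))
E
python3 -c "
from h import *
go(.5995,-.070,.25,81)"
```

```text
t 3.9 pos [0.5373 0.0657 0.2496] rpy [ 1.7999e+02 -1.0000e-02  8.6470e+01] F [ 0.59 -0.84 -0.37] w 0.0302 q [-0.74  0.2   0.58  1.9  -0.13  1.07 -0.17]
tool dx,dy,dz cm [-13.16   7.05  -0.04] turn 5.5
```

Request:
move_arm --pt "-4.4 2.35 0 0" --pt "-4.4 2.35 0 0" --pt "-4.4 2.35 0 0" --pt "0 0 0 5.5" --pt "0 0 0 0"

```text
clock: 4.53
position: [0.6003, -0.0704, 0.2493]
tcp_rot: [-3.141, 0.0, 1.419]
contact_force: [-0.4, -0.5, 0.5]
width: 0.03
gripper_force: 0.0
```

```bash
python3 -c "
from h import *
go(.5995,-.070,.157,81)"
```

```text
t 4.53 pos [ 0.6003 -0.0704  0.2493] rpy [-1.7998e+02  2.0000e-02  8.1280e+01] F [-0.36 -0.51  0.52] w 0.03 q [-0.51  0.34  0.66  1.77 -0.23  1.11  0.08]
tool dx,dy,dz cm [ 0.03 -0.08  9.23] turn 0.3
```

Request:
move_arm --pt "0 0 2.3 0" --pt "0 0 2.3 0" --pt "0 0 2.3 0" --pt "0 0 2.3 0" --pt "0 0 0 0"

```text
clock: 5.15
position: [0.5994, -0.0691, 0.1564]
tcp_rot: [-3.139, 0.0, 1.422]
contact_force: [0.6, 1.2, 0.8]
width: 0.0302
gripper_force: 0.0
```

Request:
move_arm --pt "-0.03 -0.75 0 -5" --pt "-0.03 -0.75 0 -5" --pt "-0.08 -1.2 0 -8" --pt "-0.08 -1.2 0 -8" --pt "-0.08 -1.2 0 -8" --pt "-0.08 -1.2 0 -8" --pt "-0.08 -1.2 0 -8" --pt "-0.08 -1.2 0 -8" --pt "-0.08 -1.2 0 -8" --pt "0 0 0 0"

```text
clock: 6.4
position: [0.5149, -0.1088, 0.1588]
tcp_rot: [3.141, 0.001, 2.571]
contact_force: [0.4, 0.2, -0.9]
width: 0.0298
gripper_force: 0.0
```

```bash
python3 -c "
from h import *
a=np.radians(81+66);go(.586+.086*np.cos(a),-.155+.086*np.sin(a),.156,147)"
```

```text
t 6.4 pos [ 0.5149 -0.1088  0.1588] rpy [1.7994e+02 8.0000e-02 1.4728e+02] F [ 0.42  0.19 -0.93] w 0.0298 q [-0.25  0.27  0.39  2.02 -0.13  0.87  1.22]
tool dx,dy,dz cm [ 0.12 -0.    0.28] turn 0.3
```

Request:
move_arm --pt "0.04 -1.2 0.28 -8" --pt "-0.08 -1.2 0 -8" --pt "-0.08 -1.2 0 -8" --pt "-0.08 -1.2 0 -8" --pt "-0.08 -1.2 0 -8" --pt "-0.05 -0.9 0 -6" --pt "-0.03 -0.6 0 -4" --pt "0 0 0 0" --pt "0 0 0 0"

```text
clock: 7.52
position: [0.504, -0.1795, 0.1549]
tcp_rot: [-3.141, 0.0, -2.842]
contact_force: [-0.4, 0.2, -0.5]
width: 0.0301
gripper_force: 0.0
```

```bash
python3 -c "
from h import *
a=np.radians(81+117);go(.586+.086*np.cos(a),-.155+.086*np.sin(a),.156,198)"
```

```text
t 7.53 pos [ 0.504  -0.1795  0.1549] rpy [-1.7999e+02  1.0000e-02 -1.6284e+02] F [-0.36  0.23 -0.49] w 0.0301 q [-0.    0.28  0.27  2.   -0.1   0.87  2.19]
tool dx,dy,dz cm [ 0.04 -0.2  -0.11] turn -0.8
```

Request:
move_arm --pt "0 0 -2.5 0" --pt "0 0 -4 0" --pt "0 0 -5 0" --pt "-1.8 5.9 0 0" --pt "-1.8 5.9 0 0" --pt "-1.8 5.9 0 0" --pt "-1.8 5.9 0 0" --pt "0 0 0 10.5" --pt "0 0 0 10.5" --pt "0 0 0 10.5" --jaw 7

```text
clock: 8.78
position: [0.5021, 0.0673, 0.2698]
tcp_rot: [-3.141, -0.0, 2.886]
contact_force: [-0.3, -0.2, 0.4]
width: 0.0698
gripper_force: 0.0
```

```bash
python3 -c "
from h import *
overlay('pics/ov2.png',None,0,(.586,-.155),np.radians(191.5),np.radians(191.5),wS=(250,150,90,100),wT=(225,130,90,100))
go(.5,.06,.27,90)"
```

```text
t 8.88 pos [0.5021 0.0672 0.2697] rpy [-179.99   -0.    165.56] F [ 0.74 -0.08  0.07] w 0.0699 q [-0.37  0.11  0.12  1.93 -0.01  1.11  1.07]
tool dx,dy,dz cm [ 0.03 -0.75 -0.03] turn 75.6
```

View pics/ov2.png

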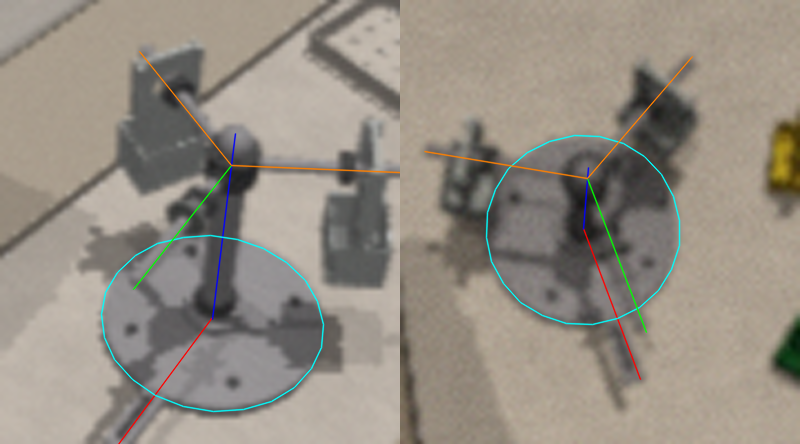

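```bash
python3 -c "
from h import *
a=cv2.resize(capture('scene')[180:255,265:315],(400,600),interpolation=cv2.INTER_CUBIC)
b=cv2.resize(capture('top')[160:220,245:285],(400,600),interpolation=cv2.INTER_CUBIC)
cv2.imwrite('pics/c3.png',np.hstack([a,b]))
for n,x0,y0,s in(('scene',265,180,8),('top',245,160,10)):
  for th in(186,191.5,197):
    f=frame((.586,-.155),np.radians(th));print(n,th,[[round((p-o)*s+s/2) for p,o in zip(proj(n,f(r,0,.155)),(x0,y0))] for r in(0,.05,.08,.11)])
  f=frame((.586,-.155),np.radians(191.5));print('rib',[[round((p-o)*s+s/2) for p,o in zip(proj(n,f(r,0,.012)),(x0,y0))] for r in(.08,.12)])
"
```

```text
scene 186 [[296, 57], [206, 148], [150, 204], [91, 263]]
scene 191.5 [[296, 57], [219, 154], [170, 216], [120, 279]]
scene 197 [[296, 57], [233, 160], [193, 225], [151, 293]]
rib [[148, 484], [87, 566]]
top 186 [[221, 100], [265, 261], [292, 359], [319, 458]]
top 191.5 [[221, 100], [281, 256], [317, 351], [354, 447]]
top 197 [[221, 100], [296, 250], [342, 341], [388, 433]]
rib [[297, 438], [340, 553]]
```

View pics/c3.png

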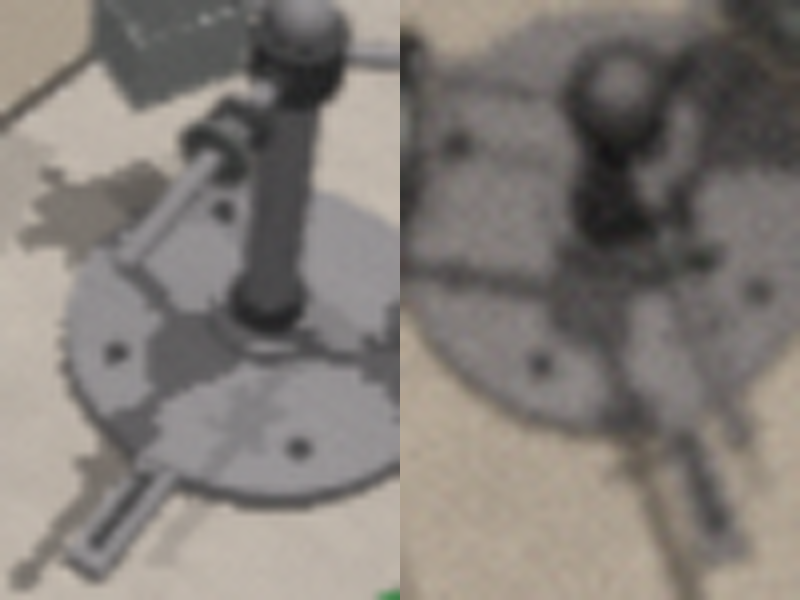

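```bash
python3 -c "
from h import *
S=lambda x,y:(265+x/8-.5,180+y/8-.5);T=lambda x,y:(245+x/10-.5,160+y/10-.5)
print('tip',tri('scene',S(122,260),'top',T(336,438)),atz('scene',S(122,260),.155),atz('top',T(336,438),.155))
print('washer',atz('scene',S(211,160),.155))
print('rib end',atz('scene',S(88,567),.01),atz('top',T(323,553),.01))
print('ball',tri('scene',S(302,25),'top',T(228,85)))
go(.5385,-.371,.25,-6)"
```

```text
tip (array([ 0.48209581, -0.17271236,  0.15681173]), np.float64(0.0020921338493843657)) [ 0.48417748 -0.17229098  0.155     ] [ 0.48155441 -0.17221366  0.155     ]
washer [ 0.53348998 -0.16474874  0.155     ]
rib end [ 0.46944754 -0.17849013  0.01      ] [ 0.46944719 -0.17347436  0.01      ]
ball (array([ 0.58568584, -0.15644164,  0.17144482]), np.float64(0.0007333008453715017))
t 8.97 pos [0.5022 0.0671 0.2697] rpy [-180.      0.    166.03] F [ 0.41 -1.13 -0.49] w 0.0698 q [-0.37  0.11  0.12  1.93 -0.01  1.11  1.08]
tool dx,dy,dz cm [-14.09 -41.64   1.97] turn 172.0
```

Request:
move_arm --pt "-2 -5.9 0 0" --pt "-2 -5.9 0 0" --pt "-2 -5.9 0 0" --pt "-2 -5.9 0 0" --pt "-2 -5.9 0 0" --pt "-2 -5.9 0 0" --pt "-2 -5.9 0 0" --pt "0 0 0 10.5" --pt "0 0 0 10.5" --pt "0 0 0 10.5" --jaw 7

```text
clock: 10.22
position: [0.5367, -0.368, 0.2695]
tcp_rot: [-3.141, -0.0, 2.341]
contact_force: [0.7, 0.3, -0.7]
width: 0.0703
gripper_force: 0.0
```

Request:
move_arm --pt "0 0 0 10.5" --pt "0 0 0 10.5" --pt "0 0 0 10.5" --pt "0 0 0 10.5" --pt "0 0 0 10.5" --pt "0 0 0 10.5" --pt "0 0 0 10.5" --pt "0 0 0 10.5" --pt "0 0 0 10.5" --pt "0 0 0 10.5"

```text
clock: 11.48
position: [0.5368, -0.3677, 0.2696]
tcp_rot: [-3.141, -0.0, 0.509]
contact_force: [0.1, -0.4, 0.5]
width: 0.0702
gripper_force: 0.0
```

```bash
python3 -c "
from h import *
go(.5385,-.371,.15,-6)"
```

```text
t 11.47 pos [ 0.5368 -0.3677  0.2696] rpy [-179.99   -0.     29.19] F [ 0.12 -0.39  0.48] w 0.0702 q [-0.16  0.49  0.94  1.65 -0.42  1.22 -0.18]
tool dx,dy,dz cm [-0.02  0.37 11.96] turn 35.2
```

Request:
move_arm --pt "0 0.37 0 0" --pt "0 0 3 9" --pt "0 0 3 9" --pt "0 0 3 9" --pt "0 0 3 8.2" --pt "0 0 0 0"

```text
clock: 12.22
position: [0.5378, -0.3705, 0.1478]
tcp_rot: [-3.141, 0.004, -0.097]
contact_force: [-0.1, -0.2, 0.4]
width: 0.07
gripper_force: 0.0
```

```bash
python3 -c "
from h import *
go(.5385,-.371,.088,-6)"
```

```text
t 12.22 pos [ 0.5378 -0.3705  0.1478] rpy [-179.95    0.21   -5.55] F [-0.1  -0.16  0.4 ] w 0.07 q [-0.16  0.68  0.99  1.76 -0.64  1.07 -0.61]
tool dx,dy,dz cm [0.07 0.04 5.98] turn 0.5
```

Request:
move_arm --pt "0.05 0 2 0.4" --pt "0 0 2 0" --pt "0 0 1.3 0" --pt "0 0 0.6 0" --pt "0 0 0 0"

```text
clock: 12.85
position: [0.539, -0.3712, 0.0905]
tcp_rot: [3.142, 0.0, -0.11]
contact_force: [-0.8, -0.4, 0.7]
width: 0.0698
gripper_force: 0.0
```

Request:
move_arm --pt "0 0 0 0" --pt "0 0 0 0" --pt "0 0 0 0" --pt "0 0 0 0" --pt "0 0 0 0" --pt "0 0 0 0" --jaw 3

```text
clock: 13.6
position: [0.5392, -0.3712, 0.0909]
tcp_rot: [-3.142, -0.0, -0.11]
contact_force: [0.3, 0.3, 4.9]
width: 0.0438
gripper_force: 29.9
```

Request:
move_arm --pt "0 0 -1 0" --pt "0 0 -3 0" --pt "0 0 -4 0" --pt "0 0 -4 0" --pt "-3.4 0 0 0" --pt "-3.4 0 0 0" --pt "-3.4 0 0 -7.5" --pt "0 0 0 -7.5" --pt "0 0 0 0"

```text
clock: 14.72
position: [0.4376, -0.36, 0.2113]
tcp_rot: [-3.141, -0.001, 0.151]
contact_force: [-0.3, -0.4, -1.5]
width: 0.0437
gripper_force: 29.9
```

```bash
python3 -c "
from h import *
go(.436,-.1798,.171,9.1)"
```

```text
t 14.72 pos [ 0.4376 -0.36    0.2113] rpy [-1.7998e+02 -8.0000e-02  8.6500e+00] F [-0.32 -0.45 -1.51] w 0.0437 q [-0.24  0.44  1.08  1.91 -0.45  1.06 -0.4 ]
tool dx,dy,dz cm [  2.55 -17.84   4.03] turn -0.4
```

Request:
move_arm --pt "0.5 -3.6 0 0" --pt "0.5 -3.6 0 0" --pt "0.5 -3.6 0 0" --pt "0.5 -3.6 0 0" --pt "0.5 -3.5 0 -0.4" --pt "0 0 2 0" --pt "0 0 2 0" --pt "0 0 0 0" --pt "0 0 0 0"

```text
clock: 15.85
position: [0.4355, -0.1799, 0.1714]
tcp_rot: [3.141, -0.0, 0.156]
contact_force: [-0.4, 0.4, -1.8]
width: 0.0436
gripper_force: 29.9
```

```bash
python3 -c "
from h import *
go(.436,-.1798,.171,9.1)
A=cv2.resize(capture('scene')[190:265,240:290],(400,600),interpolation=cv2.INTER_CUBIC)
b=cv2.resize(capture('top')[160:220,245:285],(400,600),interpolation=cv2.INTER_CUBIC)
cv2.imwrite('pics/c4.png',np.hstack([A,b]))
p=ctrl.read_state()['position'];f=frame(p[:2],np.radians(9.1))
for n,x0,y0,s in(('scene',240,190,8),('top',245,160,10)):
  for q in[(0,0,p[2]-.016),(0,.022,p[2]+.009),(0,-.022,p[2]+.009),(.045,0,.155)]:print(n,q,[round((v-o)*s+s/2) for v,o in zip(proj(n,f(*q)),(x0,y0))])
"
```

```text
t 15.85 pos [ 0.4355 -0.1799  0.1714] rpy [179.96  -0.     8.97] F [-0.44  0.4  -1.77] w 0.0436 q [-0.73  0.31  1.19  2.15 -0.37  0.91 -0.74]
tool dx,dy,dz cm [ 0.05 -0.    0.04] turn -0.1
scene (0, 0, np.float64(0.15538624709394133)) [229, 284]
scene (0, 0.022, np.float64(0.18038624709394135)) [168, 196]
scene (0, -0.022, np.float64(0.18038624709394135)) [294, 267]
scene (0.045, 0, 0.155) [314, 188]
top (0, 0, np.float64(0.15538624709394133)) [388, 590]
top (0, 0.022, np.float64(0.18038624709394135)) [319, 601]
top (0, -0.022, np.float64(0.18038624709394135)) [468, 554]
top (0.045, 0, 0.155) [338, 443]
```

View pics/c4.png

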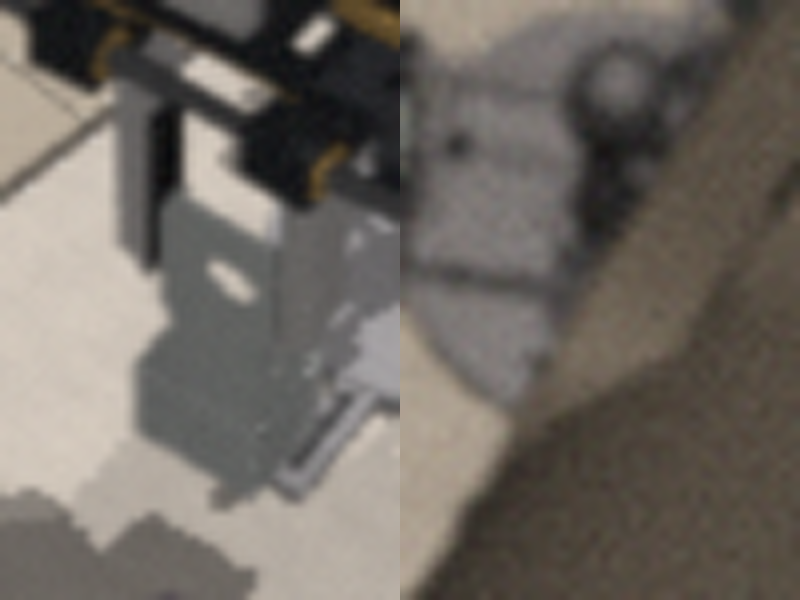

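Request:
move_arm --pt "1.5 0 0.04 0" --pt "1 0 0 0" --pt "0.8 0 0 0" --pt "0.8 0 0 0" --pt "0.8 0 0 0" --pt "0.6 0 0 0" --pt "0.5 0 0 0" --pt "0 0 0 0"

```text
clock: 16.95
position: [0.4948, -0.1698, 0.1703]
tcp_rot: [3.141, 0.0, 0.159]
contact_force: [-1.0, 0.6, -1.7]
width: 0.0437
gripper_force: 29.9
```

```bash
python3 -c "
from h import *
f=frame((.586,-.156),np.radians(189.1));go(*f(.092,0,.171),9.1)
"
```

```text
t 16.95 pos [ 0.4948 -0.1698  0.1703] rpy [1.7999e+02 1.0000e-02 9.1100e+00] F [-0.98  0.57 -1.7 ] w 0.0437 q [-0.65  0.42  1.09  2.04 -0.46  0.95 -0.73]
tool dx,dy,dz cm [ 0.03  0.08 -0.07] turn 0.0
```

Request:
move_arm --pt "0.5 0 -0.05 0" --pt "0.5 0 0 0" --pt "0.5 0 0 0" --pt "0.4 0 0 0" --pt "0.3 0 0 0" --pt "0 0 0 0"

```text
clock: 17.7
position: [0.5164, -0.1663, 0.1707]
tcp_rot: [3.141, 0.0, 0.159]
contact_force: [0.6, -0.5, -1.5]
width: 0.0436
gripper_force: 29.9
```

Request:
move_arm --pt "0.2 0 0 0" --pt "0.2 0 0 0" --pt "0 0 0 0"

```text
clock: 18.08
position: [0.5203, -0.1656, 0.1708]
tcp_rot: [3.141, 0.0, 0.159]
contact_force: [-0.1, -0.1, -1.2]
width: 0.0434
gripper_force: 29.9
```

Request:
move_arm --pt "0.15 0 0 0" --pt "0.15 0 0 0" --pt "0 0 0 0"

```text
clock: 18.45
position: [0.5233, -0.1651, 0.1708]
tcp_rot: [3.142, 0.0, 0.159]
contact_force: [0.2, -0.6, -1.6]
width: 0.0438
gripper_force: 29.9
```

Request:
move_arm --pt "0.15 0 0 0" --pt "0.15 0 0 0" --pt "0 0 0 0"

```text
clock: 18.82
position: [0.5263, -0.1647, 0.1708]
tcp_rot: [3.141, 0.0, 0.159]
contact_force: [-0.7, -0.3, -1.2]
width: 0.0436
gripper_force: 29.9
```

Request:
move_arm --pt "0.15 0 0 0" --pt "0.1 0 0 0" --pt "0 0 0 0"

```text
clock: 19.2
position: [0.5287, -0.1643, 0.1708]
tcp_rot: [3.141, 0.0, 0.159]
contact_force: [-1.4, -0.3, -0.8]
width: 0.0437
gripper_force: 29.9
```

```bash
python3 -c "
from h import *
F=[]
for i in range(6):
  capture('scene');F.append(ctrl.read_state()['contact_force'])
print(np.round(np.mean(F,0),2),np.round(np.std(F,0),2))
"
```

```text
[-0.57 -0.19 -1.33] [0.57 0.47 0.39]
```

Request:
move_arm --pt "0.1 0 0 0" --pt "0.1 0 0 0" --pt "0 0 0 0"

```text
clock: 19.88
position: [0.5307, -0.164, 0.1708]
tcp_rot: [3.142, 0.0, 0.159]
contact_force: [0.5, -0.3, -1.1]
width: 0.0442
gripper_force: 29.9
```

```bash
cat >> h.py <<'E'
def force(k=8):
    F=[]
    for i in range(k):
        capture("scene");s=ctrl.read_state();F.append(s["contact_force"])
    print(np.round(s["position"],4),np.round(np.mean(F,0),2),np.round(np.std(F,0),2),s["clock"])
E
python3 -c "
from h import *
force()"
```

```text
[ 0.5306 -0.164   0.1708] [-0.04 -0.23 -1.11] [0.71 0.27 0.47] 20.275
```

Not in contact yet; on in 1.5 mm steps.

Request:
move_arm --pt "0.15 0 0 0" --pt "0 0 0 0"

```text
clock: 20.52
position: [0.5319, -0.1638, 0.1707]
tcp_rot: [-3.142, 0.0, 0.159]
contact_force: [-2.6, -0.9, -0.9]
width: 0.0438
gripper_force: 29.9
```

Request:
move_arm --pt "0.15 0 0 0" --pt "0 0 0 0"

```text
clock: 20.78
position: [0.5332, -0.1636, 0.1706]
tcp_rot: [-3.141, 0.001, 0.159]
contact_force: [-5.4, -0.2, 0.2]
width: 0.0438
gripper_force: 29.9
```

```bash
python3 -c "
from h import *
force(5)"
```

```text
[ 0.5332 -0.1635  0.1707] [-4.91 -0.26  0.48] [0.52 0.41 0.38] 21.025
```

Request:
move_arm --pt "0.12 0 0 0" --pt "0 0 0 0" --pt "0 0 0 0"

```text
clock: 21.4
position: [0.5341, -0.1634, 0.1706]
tcp_rot: [-3.141, 0.001, 0.159]
contact_force: [-7.9, -1.2, 0.6]
width: 0.0441
gripper_force: 29.9
```

```bash
python3 -c "
from h import *
force(5)"
```

```text
[ 0.534  -0.1634  0.1706] [-6.49 -0.21  1.02] [0.39 0.39 0.44] 21.65
```

Request:
move_arm --pt "0.07 0 0 0" --pt "0 0 0 0" --pt "0 0 0 0" --pt "0 0 0 0" --pt "0 0 0 0" --pt "0 0 0 0" --pt "0 0 0 0" --pt "0 0 0 0" --pt "0 0 0 0" --pt "0 0 0 0"

```text
clock: 22.9
position: [0.5345, -0.1633, 0.1705]
tcp_rot: [-3.141, 0.002, 0.159]
contact_force: [-9.1, -0.4, 1.9]
width: 0.0437
gripper_force: 29.9
```

```bash
python3 -c "
from h import *
force(5)"
```

```text
[ 0.5345 -0.1633  0.1706] [-8.26 -0.02  1.51] [0.41 0.47 0.31] 23.15
```

Request:
move_arm --pt "-0.2 0 0 0" --pt "-0.3 0 0 0" --pt "-0.3 0 0 0" --pt "0 0 0.2 0" --pt "0 0 0.1 0" --pt "0 0 0.1 0" --pt "0 0 0 0"

```text
clock: 24.02
position: [0.5276, -0.1645, 0.1667]
tcp_rot: [3.142, 0.0, 0.159]
contact_force: [0.3, -0.7, -0.6]
width: 0.0437
gripper_force: 29.9
```

```bash
python3 -c "
from h import *
force(5)"
```

```text
[ 0.5276 -0.1645  0.1668] [ 0.22 -0.17 -1.2 ] [0.32 0.48 0.53] 24.275
```

Request:
move_arm --pt "0 0 0.07 0" --pt "0 0 0.06 0" --pt "0 0 0 0"

```text
clock: 24.65
position: [0.5275, -0.1645, 0.1655]
tcp_rot: [-3.142, 0.0, 0.159]
contact_force: [0.1, 0.2, 0.2]
width: 0.0438
gripper_force: 29.9
```

```bash
python3 -c "
from h import *
force(5)"
```

```text
[ 0.5275 -0.1645  0.1655] [-0.23  0.47 -0.53] [0.22 0.32 0.5 ] 24.9
```

Request:
move_arm --pt "0 0 0 0" --pt "0 0 0 0" --pt "0 0 0 0" --pt "0 0 0 0" --pt "0 0 0 0" --pt "0 0 0 0" --jaw 6.5

```text
clock: 25.65
position: [0.5275, -0.1645, 0.1655]
tcp_rot: [-3.142, 0.0, 0.159]
contact_force: [0.4, -0.3, 0.3]
width: 0.065
gripper_force: 0.0
```

Request:
move_arm --pt "0 0 -0.5 0" --pt "0 0 -1.5 0" --pt "0 0 -3 0" --pt "0 0 -4 0" --pt "0 0 -4 0" --pt "0 -5 0 0" --pt "0 -5 0 0" --pt "0 -5 0 0" --pt "0 -5 0 0" --pt "0 -5 0 0"

```text
clock: 26.9
position: [0.4877, 0.0837, 0.2962]
tcp_rot: [-3.14, -0.0, 0.159]
contact_force: [1.1, -0.3, -0.0]
width: 0.0651
gripper_force: 0.0
```

Request:
move_arm --pt "0 0 0 0" --pt "0 0 0 0" --pt "0 0 0 0" --pt "0 0 0 0" --pt "0 0 0 0" --pt "0 0 0 0" --pt "0 0 0 0" --pt "0 0 0 0" --pt "0 0 0 0" --pt "0 0 0 0"

```text
clock: 28.15
position: [0.488, 0.0824, 0.2955]
tcp_rot: [3.142, 0.0, 0.159]
contact_force: [-1.1, -0.4, 0.7]
width: 0.065
gripper_force: 0.0
```

```bash
python3 -c "
from h import *
go(.5,.06,.3,9)
a=cv2.resize(capture('scene')[180:255,260:310],(400,600),interpolation=cv2.INTER_CUBIC)
b=cv2.resize(capture('top')[160:220,245:285],(400,600),interpolation=cv2.INTER_CUBIC)
cv2.imwrite('pics/c5.png',np.hstack([a,b]))
f=frame((.586,-.156),np.radians(189.4))
for n,x0,y0,s in(('scene',260,180,8),('top',245,160,10)):
  for q in[(.11,0,.155),(.0585,0,.15),(.12,0,.012)]:print(n,q,[round((v-o)*s+s/2) for v,o in zip(proj(n,f(*q)),(x0,y0))])
"
```

```text
t 28.15 pos [0.488  0.0824 0.2955] rpy [180.     0.     9.11] F [-1.15 -0.36  0.75] w 0.065 q [-1.5   0.12  1.33  1.96 -0.12  1.16 -1.53]
tool dx,dy,dz cm [ 0.83  2.4  -0.45] turn 0.1
scene (0.11, 0, 0.155) [151, 275]
scene (0.0585, 0, 0.15) [241, 181]
scene (0.12, 0, 0.012) [118, 562]
top (0.11, 0, 0.155) [344, 451]
top (0.0585, 0, 0.15) [287, 289]
top (0.12, 0, 0.012) [331, 557]
```

View pics/c5.png

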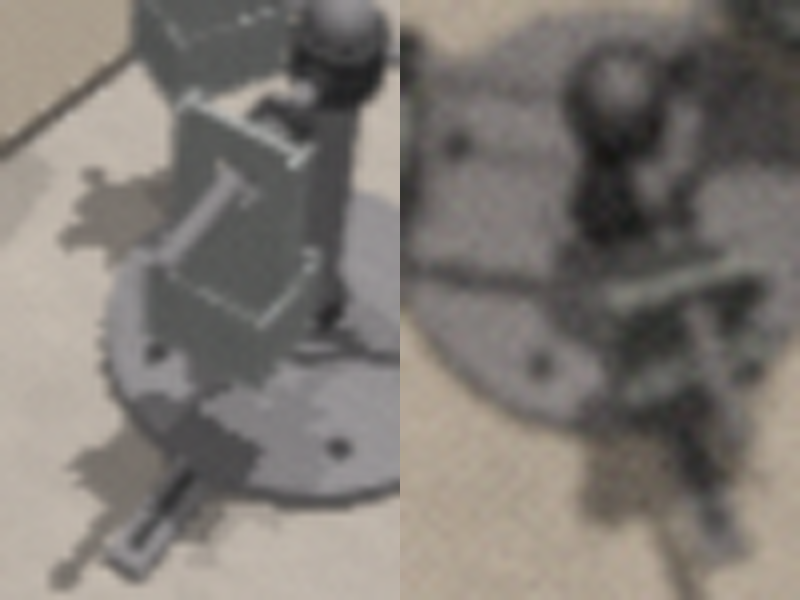

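The picture shows the caddy hanging upright on the branch. The eye is at about (235,180) in the scene half. The branch tip is at (162,258), where it stood before, and still lines up with the rib.

```bash
python3 -c "
from h import *
print(order.job_done())"
```

```text
the job is handed in; nothing more can be done
None
```

I turned the free branch over the pointer, within about 1° by camera, and pressed the caddy on the stop at 6–8 N for over a second. It now hangs let go on the branch and the job is handed in at about 28 s; no verdict was shown.

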